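# Pack the disinfecting tub after a manicure

## Task

The client has gone: get the used tools ready for disinfecting. First seat the empty perforated basket flat in the tub, then lay the cuticle nippers and the nail clipper in it, one in each of its two compartments (either way about), lying flat on the basket floor so that their edges cannot knock together, and last put the lid on the tub, fully home. Lower each thing into place rather than dropping it, and leave the remover bottle, the brush pot and the polish bottle where they stand.

Things in the scene. Friction and masses are not known exactly. Their poses are not given: they have to be found in the camera images.
- tub: White open rectangular plastic tub, fixed to the table, 210 x 150 mm outside, 72 mm tall, walls and floor 5 mm thick (inside 200 x 140 mm, its floor 5 mm above the table). Origin: centre of its underside. x along its 210 mm length, y across, z up.
- basket_handle (a point): Loose steel basket 188 (x) x 128 (y), all in mm. Point: centre of its black grip bar (12 wide in x, 70 long in y, 12 high; pinch across x), 50 above its feet. A 12 mm rib under the bar parts two compartments, 89 x 122, centred at x = +-46; their floor is 9 above the feet, walls 18 above it. In the tub open the fingers little: grip bar and tub wall are near. Same either way round, 0.25 kg.
- nippers_mid (a point): Loose steel cuticle nippers (small pliers) lying flat on the hand rest, 104 mm long, 8 mm thick. Point: half-way up, mid-length; x along the length to the jaws, z up. Around this point the two handles run straight and parallel for 38 mm, 32 mm wide over both in y: pinch across y. About 60 g.
- clipper_mid (a point): Loose large steel nail clipper, a narrow straight bar lying flat on the hand rest, 84 mm long (x), 15 mm wide (y), body 12 mm high (lever to 13 mm). Point: its middle, 6 mm above its underside; z up. Pinch across y. About 60 g.
- lid_handle (a point): Loose white lid, right way up on the table (mm): plate 214 (x) x 154 (y) x 5; under it a lip 190 x 130, 8 deep, that fits in the tub; grey bridge handle on top. Point: centre of the handle bar (12 wide in x, 90 long in y, 12 high; pinch across x), 37 above the lip's bottom, 29 above the plate's underside that rests on the tub's rim. z up. Same either way round, 0.2 kg.
- rest: Client's hand rest, a fixed dark block 90 mm (x) by 300 mm (y), 40 mm tall, on which the two tools lie. Origin: centre of its underside, on the table.
- remover: Bystander: white remover bottle, 60 mm across, 135 mm tall, standing. Origin: centre of its underside.
- brushes: Bystander: glass pot with brushes, 66 mm across, about 145 mm tall with the brushes, standing. Origin: centre of its underside.
- polish: Bystander: small nail polish bottle, 32 mm across, 70 mm tall, standing. Origin: centre of its underside.
Things that resemble listed ones, but are neither listed nor needed, are in the scene too. What is shaped like the part that bears nippers_mid but turquoise or yellow is not meant. What is shaped like the part that bears basket_handle but pink is not meant.

How it is judged:
By the outcome, as a careful person would: the job done as asked, in the order asked, and still so for the second after the job is handed in, with the robot touching nothing.
It also fails if it takes over 134 s, if anything falls off the work surface, if the arm or the gripper's body presses on something with over 40 N, if the wrist force passes 120 N, or if a joint passes its speed limit or range.

## Robot

A 6-joint arm with a two-finger parallel gripper is mounted at the origin on the work surface. World frame = base frame: x ahead of the robot, y to its left, z up, the work surface at z = 0. Lengths are in m, angles in rad, forces in N, time in s.
With the tool pointing down it reaches from about 0.375 to 0.9 m from the base axis. Payload 3.1 kg.
Tool frame: the origin (TCP) lies between the finger pads; the fingertips stand 17 mm ahead of it and the grasp point (between the pads) lies 2 mm behind it (robot.nose_length is the distance from the TCP to the fingertips, in m); z points along the fingers, y is the line along which they close (so a half turn about z gives the same grasp; the last joint's range is limited). The gripper opens to 87 mm and grips with 3 to 60 N. Pads are 19 mm wide; open, the fingers measure 117 mm over their backs; the gripper's body (75 mm by 190 mm) begins 51 mm behind the grasp point.
Start: joints at [1.151, 0.527, 1.433, -0, 1.181, -0.178], TCP at [0.149, 0.607, 0.24] pointing down, gripper open.
Joint ranges: [-3.08, 3.08], [-0.75, 2.2], [0.22, 2.44], [-1.43, 4.57], [0, 2.65], [-2.85, 2.85]. Speed limits (rad/s): [2.79, 2.79, 3.14, 3.14, 3.14, 3.14].

## Interface

Orientations are given as a unit quaternion [x, y, z, w].
In Python, from rig import robot, cams gives the robot as it stands.
- The arm moves only by the shell command python3 -m pendant 'ROWS' [FORCE]. ROWS is JSON, a list of rows, each an object with "jaw": the opening, from 0 (shut) to 1 (fully open); "linear": the shift along the tool's x, y, z in cm, a list of three; "twist": the turn about the tool's z in degrees. A call has 1 to 12 rows; each row shifts and turns the commanded pose from where the row before left it, along the tool's axes as they then stand; what a row does not reach is not made up. A row lasts 1/12 s, in which the tool goes at most 41.7 mm and 7.16 degrees, less where a joint would pass 70% of its speed; a pose out of reach is approached as far as the arm can. A call is refused whole if a number of a shift passes 4.17 or a number of a turn 7.16, either way. A call with a gripper value outside its range is refused whole. The fingers move at their own pace and stop on an object; FORCE is the grip in N (left out, the last holds). Time passes only in rows, so rows that do not move let the fingers close. It gives the time, the measured TCP pose, the force, the opening and the grip force at its end, in the units of the state.
- robot.get_obs(): the state, without advancing time (a new reading comes with each control period).
- cams.camera(name): name is "scene" or "top"; returns a dict with "color" (384x512x3 uint8, blue, green, red), "depth" (384x512 float32, m along the optical axis (not along the pixel's ray), 0 where there is no reading), "fov_y" (degrees; the focal length in pixels is half the picture's height over the tangent of half this angle, whatever the lens; pixels are square), "cx", "cy" (the principal point, pixels), "view" (4x4, takes a point from world to camera coordinates). Camera axes: x right, y down, z forward; pixel columns grow to the right and rows downward; lengths in m; the calibration is good to about 2 mm. A picture is of the moment at which its call begins.
- robot.hand_in(): hands the job in; it is judged then, once.
The state is a dict: "time": time; "q": joint angles; "joint_velocities": joint speeds; "joint_torque": joint torques, N m; "position": TCP position; "tool_rot": TCP orientation; "ft_force": force on the tool from outside, world axes, zero at the start; "moment": the same for the moment, N m; "grip_width": finger opening in m; "grip_force": force on a finger pad.
Only numpy, scipy, OpenCV 4.12 (cv2) and the standard library are available. Lean on these libraries where they do the work, as an engineer would, in place of code of your own. Each camera call takes 0.05 s, during which the arm holds its last target. There are 200 camera calls.

## Working session

There is one attempt and no reset: what is moved stays moved. The work goes in short steps, Python scripts to look and compute and a shell command to move; the robot and the scene stay as the last step left them, time stands still between calls to the robot, and variables do not carry over. Pictures are saved under pics/ and viewed, at most 14 in all, crops included, and the job is handed in when it is done.

```bash
mkdir -p pics; ls; cat > h.py <<'E'
import numpy as np, cv2
from rig import robot, cams
def cap(n):
    c=cams.camera(n); np.savez('/tmp/%s.npz'%n,**c); return c
def load(n): return dict(np.load('/tmp/%s.npz'%n))
def cloud(c):
    h,w=c['depth'].shape; f=h/2/np.tan(np.radians(float(c['fov_y']))/2)
    u,v=np.meshgrid(np.arange(w),np.arange(h)); d=c['depth']
    p=np.stack([(u-c['cx'])/f*d,(v-c['cy'])/f*d,d,np.ones_like(d)],-1)
    return (p@np.linalg.inv(c['view']).T)[...,:3]
def ray(c,u,v,z):
    h=c['depth'].shape[0]; f=h/2/np.tan(np.radians(float(c['fov_y']))/2)
    M=np.linalg.inv(c['view']); d=M[:3,:3]@np.array([(u-c['cx'])/f,(v-c['cy'])/f,1]); o=M[:3,3]
    return o+d*(z-o[2])/d[2]
E
python3 - <<'E'
from h import *
a=cap('top');b=cap('scene')
for n,c in(('top',a),('scene',b)):
    print(n,c['fov_y'],c['cx'],c['cy'],np.linalg.inv(c['view'])[:3].round(3).tolist(),(c['depth']==0).mean())
    cv2.imwrite(f'pics/{n}0.png',cv2.resize(c['color'],(784,588),interpolation=cv2.INTER_CUBIC))
o=robot.get_obs();print(o)
E
```

```text
pics
top 43.398948347283195 260.479394874604 190.51302252182833 [[-0.015, -0.985, 0.173, 0.271], [-1.0, 0.016, 0.005, -0.117], [-0.008, -0.173, -0.985, 1.351]] 0.0038909912109375
scene 43.3615550391427 258.2879095557566 202.71137754786074 [[-0.797, 0.315, -0.515, 1.241], [0.603, 0.425, -0.675, 0.901], [0.006, -0.848, -0.529, 0.852]] 0.016703287760416668
{'time': 0.1, 'q': array([ 1.15148593e+00,  5.28382086e-01,  1.43378411e+00, -1.83037824e-05,
        1.18140273e+00, -1.78480346e-01]), 'joint_velocities': array([-1.84740568e-03, -3.00063798e-04, -2.75308200e-03, -7.65336078e-04,
        1.44726092e-05,  1.71476001e-03]), 'joint_torque': array([ 4.39674818e-05, -4.40985417e+01, -1.77151054e+01,  6.35212194e-02,
        5.32862451e-02, -2.76516056e-05]), 'position': array([0.14876998, 0.60638303, 0.23866084]), 'tool_rot': array([ 1.20120723e-01,  9.92758800e-01, -9.46813762e-04, -2.82882262e-04]), 'ft_force': array([ 0.8104647 ,  0.61093696, -0.67520965]), 'moment': array([-0.05689826, -0.0017623 ,  0.0230988 ]), 'grip_force': 0.0, 'grip_width': 0.08713367434976765}
```

View pics/top0.png

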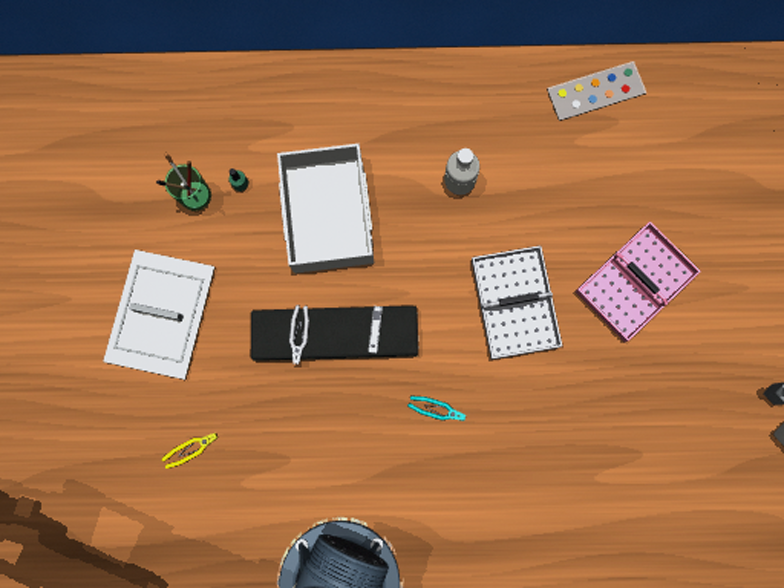

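View pics/scene0.png

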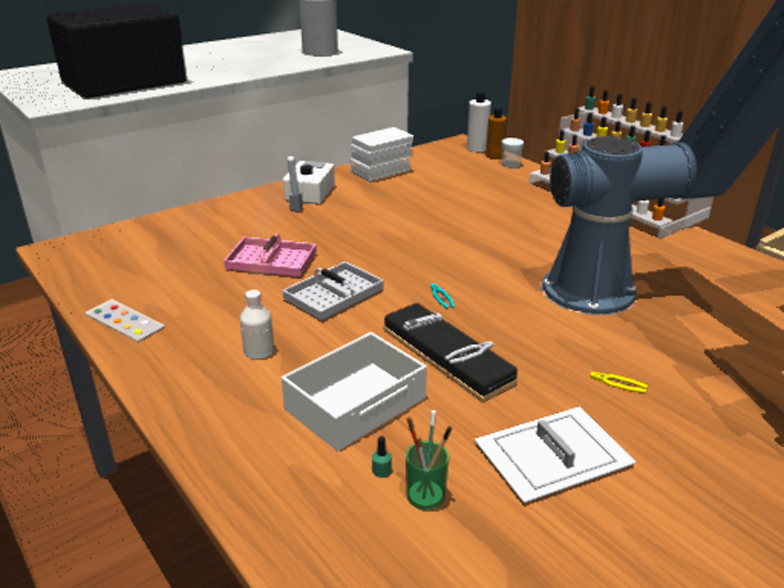

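Top view (px in the 784-wide picture): tub (326,208), steel basket (517,301), pink decoy (640,282), lid (160,313), nippers (298,335), clipper (375,329), pot (185,187), polish (238,180), remover (462,172). The scene view agrees.

```bash
cat > m.py <<'E'
from h import *
def rect(P,m,name):
    n,l,s=cv2.connectedComponentsWithStats(m.astype(np.uint8),connectivity=8)[:3]
    if n<2: print(name,'none');return
    k=1+s[1:,4].argmax(); q=P[l==k] if name not in('tubrim','basketrim') else P[m]
    (c,sz,a)=cv2.minAreaRect((q[:,:2]*1000).astype(np.float32))
    if sz[0]<sz[1]: ang=a+90
    else: ang=a
    print(f'{name}: c={np.round(c,1)} size={np.round(sz,1)} longaxis={(ang+90)%180-90:.1f} z50={np.median(q[:,2])*1000:.1f} zmax={np.percentile(q[:,2],98)*1000:.1f} mean={np.round(q.mean(0)*1000,1)} n={len(q)}')
def box(shape,u0,v0,u1,v1,k=784/512):
    m=np.zeros(shape,bool); m[int(v0/k):int(v1/k),int(u0/k):int(u1/k)]=1; return m
E
python3 - <<'E'
from m import *
c=load('top');P=cloud(c);z=P[...,2];S=z.shape;col=c['color'].astype(int);g=col.mean(-1);sat=col.max(-1)-col.min(-1)
table=box(S,200,380,380,500);print('table z',np.median(z[table]))
rect(P,box(S,260,130,390,285)&(z>.066),'tubrim')
B=box(S,460,235,570,370)
rect(P,B&(z>.046),'bhandle'); rect(P,B&(z>.018)&(z<.04),'basketrim'); rect(P,B&(g<60)&(z>.03),'bblack')
L=box(S,95,235,225,390)
rect(P,L&(z>.034),'lhandle'); rect(P,L&(z>.006)&(sat<40),'lid')
R=box(S,240,295,425,370)
rect(P,R&(z>.03),'rest')
br=R&(z>.03)&(g>70)&(sat<60)
rect(P,br&box(S,280,295,320,370),'nippers');rect(P,br&box(S,350,295,395,370),'clipper')
rect(P,box(S,150,140,215,215)&(z>.02),'pot');rect(P,box(S,222,160,255,200)&(z>.02),'polish');rect(P,box(S,435,140,490,205)&(z>.02),'remover')
k=512/784
for n,(u0,v0,u1,v1) in dict(n=(280,295,395,370)).items():
    i=c['color'][int(v0*k):int(v1*k),int(u0*k):int(u1*k)]
    i2=c['color'][int(230*k):int(390*k),int(460*k):int(575*k)]
    cv2.imwrite('pics/n1.png',cv2.resize(i,None,fx=10,fy=10,interpolation=cv2.INTER_CUBIC)[:600,:800])
    print(i.shape)
E
```

```text
table z 0.0013018821680711445
tubrim: c=[513.7  -0.7] size=[514.8 157.5] longaxis=8.7 z50=72.8 zmax=1351.1 mean=[635.4  15.3 151.2] n=585
bhandle: c=[ 406.6 -230.2] size=[ 64.4 347. ] longaxis=-50.3 z50=55.8 zmax=61.9 mean=[ 481.8 -319.9   62.7] n=173
basketrim: c=[ 484.1 -322.7] size=[189.4 129.9] longaxis=9.0 z50=29.0 zmax=35.2 mean=[ 486.3 -323.7   28.3] n=441
bblack: c=[ 483.4 -321.5] size=[12.2 67. ] longaxis=-81.8 z50=55.8 zmax=62.3 mean=[ 482.4 -328.    55.6] n=49
lhandle: c=[474.6 330.3] size=[92.7 12.2] longaxis=77.2 z50=43.8 zmax=49.6 mean=[474.  329.1  43.6] n=151
lid: c=[429.7 133.6] size=[560.  214.4] longaxis=77.1 z50=14.5 zmax=44.1 mean=[471.7 327.6  21.2] n=4135
rest: c=[376.2   7.4] size=[297.4 208.5] longaxis=89.6 z50=41.5 zmax=54.1 mean=[429.4   6.6  50.9] n=3595
nippers: c=[353.6   5.7] size=[284.4  82.7] longaxis=39.9 z50=48.2 zmax=54.5 mean=[426.5  68.3  53.7] n=237
clipper: c=[371.  -78.4] size=[210.7  39.6] longaxis=10.6 z50=51.4 zmax=58.5 mean=[432.8 -67.2  56.9] n=196
pot: c=[509.3  78.5] size=[613.2  66.2] longaxis=45.6 z50=72.5 zmax=148.3 mean=[696.2 269.1  84.1] n=600
polish: c=[721.8 187.5] size=[28.5 28.8] longaxis=-46.0 z50=37.3 zmax=72.5 mean=[719.9 186.4  41.9] n=115
remover: c=[ 718.5 -227.2] size=[59.9 52.9] longaxis=67.0 z50=93.5 zmax=138.6 mean=[ 710.6 -225.8   90.6] n=511
(49, 75, 3)
```

View pics/n1.png

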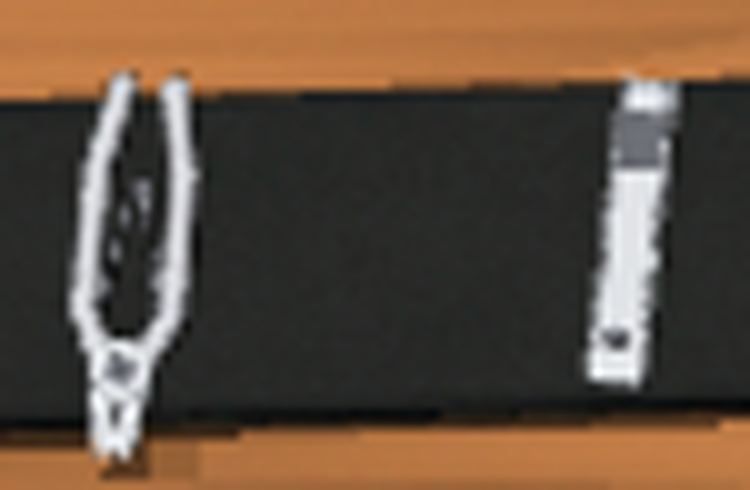

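Crop (10×, offset 182,192 px): nippers from jaw tip (115,455) to handle ends (122,75)/(177,80), jaws toward the robot; clipper from (650,80) to (615,385). I redo the boxes without missing-depth points.

```bash
python3 - <<'E'
from m import *
c=load('top');P=cloud(c);z=P[...,2].copy();z[c['depth']<.5]=-1;z[z>.2]=-1;S=z.shape;col=c['color'].astype(int);g=col.mean(-1);sat=col.max(-1)-col.min(-1)
rect(P,box(S,260,130,390,285)&(z>.068)&(z<.08),'tubrim')
B=box(S,460,235,570,370);rect(P,B&(z>.046),'bhandle');rect(P,B&(z>.022)&(z<.04),'basketrim')
L=box(S,95,235,225,390);rect(P,L&(z>.006)&(sat<40),'lid');rect(P,L&(z>.034),'lhandle')
R=box(S,240,295,425,370);rect(P,R&(z>.03),'rest')
o=np.array([182.5,192.5])
f=lambda x,y,z:(ray(c,int(280*512/784)+x/10-.5,int(295*512/784)+y/10-.5,z)*1000).round(1)
print('nip ends',f(115,460,.048),f(122,72,.048),f(180,75,.048),'sides at y200',f(80,230,.048),f(192,230,.048))
print('clip ends',f(653,78,.052),f(612,388,.052))
for n,b in(('nip',(280,295,320,370)),('clip',(350,295,395,370))):
    m=(g>110)&(sat<50)&box(S,*b)
    v,u=np.nonzero(m);q=np.array([ray(c,a,d,.048 if n=='nip' else .052) for a,d in zip(u,v)])*1000
    (cc,sz,a)=cv2.minAreaRect(q[:,:2].astype(np.float32));print(n,np.round(cc,1),np.round(sz,1),a)
    w,V=np.linalg.eigh(np.cov(q[:,:2].T));print(np.degrees(np.arctan2(V[1,1],V[0,1])))
# scene cross-check: 3D points by position
d=load('scene');Q=cloud(d);zz=Q[...,2];ok=d['depth']>.3
def reg(x0,x1,y0,y1,z0,z1): return ok&(Q[...,0]>x0)&(Q[...,0]<x1)&(Q[...,1]>y0)&(Q[...,1]<y1)&(zz>z0)&(zz<z1)
gd=d['color'].mean(-1)
rect(Q,reg(.52,.82,-.08,.17,.068,.08),'tubrim');rect(Q,reg(.43,.53,-.38,-.27,.046,.065),'bhandle');rect(Q,reg(.35,.6,-.42,-.24,.024,.034),'basketrim');rect(Q,reg(.42,.53,.26,.4,.036,.05),'lhandle')
rect(Q,reg(.3,.6,.2,.45,.009,.02),'lid')
rect(Q,reg(.3,.5,.02,.11,.03,.06)&(gd>100),'nip');rect(Q,reg(.3,.5,-.11,-.03,.046,.06),'clip');
E
```

```text
tubrim: c=[660.4  21.8] size=[212.9 150.9] longaxis=6.0 z50=72.8 zmax=77.7 mean=[658.2  23.7  73. ] n=506
bhandle: c=[ 483.7 -322.5] size=[ 12.5 123. ] longaxis=-81.8 z50=55.8 zmax=61.6 mean=[ 483.  -321.1   55.2] n=172
basketrim: c=[ 484.1 -322.7] size=[189.4 129.9] longaxis=9.0 z50=29.6 zmax=35.8 mean=[ 484.  -324.    29.5] n=386
lid: c=[474.7 330.2] size=[157.3 214.2] longaxis=-13.1 z50=14.5 zmax=43.6 mean=[472.6 329.5  15.4] n=4117
lhandle: c=[474.6 330.3] size=[92.7 12.2] longaxis=77.2 z50=43.8 zmax=49.6 mean=[474.  329.1  43.6] n=151
rest: c=[427.6   7. ] size=[297.4 105.6] longaxis=89.6 z50=41.4 zmax=53.1 mean=[430.5   7.5  41.8] n=3570
nip ends [374.8  73.2  48. ] [480.8  72.3  48. ] [479.7  56.4  48. ] sides at y200 [437.4  83.3  48. ] [436.9  52.8  48. ]
clip ends [476.1 -73.2  52. ] [391.7 -61.3  52. ]
nip [427.7  69.3] [ 30.4 103.8] 85.20574951171875
175.14723938984943
clip [434.1 -67. ] [15.5 82.5] 82.864990234375
172.26364192527737
tubrim: c=[660.8  22.2] size=[215.6 154.7] longaxis=5.4 z50=70.8 zmax=74.1 mean=[668.6  26.9  70.8] n=468
bhandle: c=[ 486.  -324.8] size=[ 15.6 108.4] longaxis=-80.2 z50=52.9 zmax=57.8 mean=[ 486.4 -319.    52.4] n=81
basketrim: c=[ 484.5 -322.4] size=[194.6 136. ] longaxis=9.3 z50=26.8 zmax=31.7 mean=[ 489.9 -315.9   27.2] n=202
lhandle: c=[476.2 330.5] size=[92.3 14.5] longaxis=77.8 z50=41.3 zmax=45.0 mean=[478.2 334.3  41.1] n=157
lid: c=[476.8 331.4] size=[158.1 217. ] longaxis=-13.0 z50=12.3 zmax=16.1 mean=[483.2 336.2  12.4] n=3290
nip: c=[427.   68.3] size=[ 41.1 107. ] longaxis=-0.3 z50=45.5 zmax=49.9 mean=[432.4  70.5  45.2] n=172
clip: c=[435.2 -65.4] size=[20.4 80.9] longaxis=-8.8 z50=50.0 zmax=54.2 mean=[435.3 -64.7  49.9] n=81
```

```bash
cat > go.py <<'E'
# usage: go.py x y z yawY(deg, tool closing axis)  [more waypoints], mm ; prints twist then shifts (cm) per leg, tool axes after twist
import sys; from h import *
from scipy.spatial.transform import Rotation as R
o=robot.get_obs();p=o['position']*1000;M=R.from_quat(o['tool_rot']).as_matrix()
y=np.degrees(np.arctan2(M[1,1],M[0,1]));a=list(map(float,sys.argv[1:]))
print('pos',p.round(1),'yawY',y.round(2),'tilt',(M[:,2]*1000).round(1),'w',round(o['grip_width']*1000,1),'F',o['ft_force'].round(1))
yaw=a[3];print('twist',round((y-yaw+90)%180-90,2)); t=(yaw-y+90)%180-90+y; c,s=np.cos(np.radians(t)),np.sin(np.radians(t))
pts=[a[:3]]+[a[i:i+3] for i in range(4,len(a),3)]
for q in pts:
    d=(np.array(q)-p)/10; sh=np.array([-s*d[0]+c*d[1],c*d[0]+s*d[1],-d[2]]); print('to',q,'shift',sh.round(2),'rows>=',int(np.ceil(np.linalg.norm(sh)/4.17)));p=np.array(q)
E
python3 go.py 460 300 240 9 484 -322.6 240 484 -322.6 48
```

```text
pos [148.8 606.4 238.7] yawY 76.2 tilt [-8.0e-01 -1.8e+00 -1.0e+03] w 87.1 F [ 0.8  0.6 -0.7]
twist 67.2
to [460.0, 300.0, 240.0] shift [-35.13  25.95  -0.13] rows>= 11
to [484.0, -322.6, 240.0] shift [-61.87  -7.37  -0.  ] rows>= 15
to [484.0, -322.6, 48.0] shift [ 0.   0.  19.2] rows>= 5
```

```bash
T='{"jaw":0.5,"linear":[0,0,0],"twist":6.72}'; 
python3 -m pendant '[{"jaw":0.5,"linear":[0,0,0],"twist":6.72},{"jaw":0.5,"linear":[0,0,0],"twist":6.72},{"jaw":0.5,"linear":[0,0,0],"twist":6.72},{"jaw":0.5,"linear":[0,0,0],"twist":6.72},{"jaw":0.5,"linear":[0,0,0],"twist":6.72},{"jaw":0.5,"linear":[0,0,0],"twist":6.72},{"jaw":0.5,"linear":[0,0,0],"twist":6.72},{"jaw":0.5,"linear":[0,0,0],"twist":6.72},{"jaw":0.5,"linear":[0,0,0],"twist":6.72},{"jaw":0.5,"linear":[0,0,0],"twist":6.72}]'
python3 -m pendant '[{"jaw":0.5,"linear":[-2.93,2.16,0],"twist":0},{"jaw":0.5,"linear":[-2.93,2.16,0],"twist":0},{"jaw":0.5,"linear":[-2.93,2.16,0],"twist":0},{"jaw":0.5,"linear":[-2.93,2.16,0],"twist":0},{"jaw":0.5,"linear":[-2.93,2.16,0],"twist":0},{"jaw":0.5,"linear":[-2.93,2.16,0],"twist":0},{"jaw":0.5,"linear":[-2.93,2.16,0],"twist":0},{"jaw":0.5,"linear":[-2.93,2.16,0],"twist":0},{"jaw":0.5,"linear":[-2.93,2.16,0],"twist":0},{"jaw":0.5,"linear":[-2.93,2.16,0],"twist":0},{"jaw":0.5,"linear":[-2.93,2.16,0],"twist":0},{"jaw":0.5,"linear":[-2.93,2.16,0],"twist":0}]'
python3 -m pendant '[{"jaw":0.5,"linear":[-3.1,-0.37,0],"twist":0},{"jaw":0.5,"linear":[-3.1,-0.37,0],"twist":0},{"jaw":0.5,"linear":[-3.1,-0.37,0],"twist":0},{"jaw":0.5,"linear":[-3.1,-0.37,0],"twist":0},{"jaw":0.5,"linear":[-3.1,-0.37,0],"twist":0},{"jaw":0.5,"linear":[-3.1,-0.37,0],"twist":0},{"jaw":0.5,"linear":[-3.1,-0.37,0],"twist":0},{"jaw":0.5,"linear":[-3.1,-0.37,0],"twist":0},{"jaw":0.5,"linear":[-3.1,-0.37,0],"twist":0},{"jaw":0.5,"linear":[-3.1,-0.37,0],"twist":0}]'
python3 -m pendant '[{"jaw":0.5,"linear":[-3.1,-0.37,0],"twist":0},{"jaw":0.5,"linear":[-3.1,-0.37,0],"twist":0},{"jaw":0.5,"linear":[-3.1,-0.37,0],"twist":0},{"jaw":0.5,"linear":[-3.1,-0.37,0],"twist":0},{"jaw":0.5,"linear":[-3.1,-0.37,0],"twist":0},{"jaw":0.5,"linear":[-3.1,-0.37,0],"twist":0},{"jaw":0.5,"linear":[-3.1,-0.37,0],"twist":0},{"jaw":0.5,"linear":[-3.1,-0.37,0],"twist":0},{"jaw":0.5,"linear":[-3.1,-0.37,0],"twist":0},{"jaw":0.5,"linear":[-3.1,-0.37,0],"twist":0},{"jaw":0.5,"linear":[0,0,0],"twist":0},{"jaw":0.5,"linear":[0,0,0],"twist":0}]'
python3 go.py 484 -322.6 100 9 484 -322.6 48
```

```text
time: 0.93
position: [0.1489, 0.6066, 0.239]
tool_rot: [0.652, 0.759, -0.001, 0.0]
ft_force: [-0.2, 0.5, -0.2]
grip_width: 0.0438
grip_force: 0.0
time: 1.93
position: [0.4608, 0.2987, 0.2392]
tool_rot: [0.649, 0.76, -0.0, -0.0]
ft_force: [-0.2, 1.1, -1.1]
grip_width: 0.0433
grip_force: 0.0
time: 2.77
position: [0.4715, -0.0132, 0.2393]
tool_rot: [0.649, 0.76, -0.0, -0.0]
ft_force: [-1.0, -0.0, 0.2]
grip_width: 0.0434
grip_force: 0.0
time: 3.77
position: [0.4836, -0.3253, 0.2389]
tool_rot: [0.65, 0.76, 0.0, -0.0]
ft_force: [-0.0, 0.2, 0.2]
grip_width: 0.0435
grip_force: 0.0
pos [ 483.6 -325.3  238.9] yawY 8.84 tilt [-5.e-01  6.e-01 -1.e+03] w 43.5 F [-0.   0.2  0.2]
twist -0.16
to [484.0, -322.6, 100.0] shift [ 0.26  0.08 13.89] rows>= 4
to [484.0, -322.6, 48.0] shift [0.  0.  5.2] rows>= 2
```

```bash

python3 -m pendant '[{"jaw":0.5,"linear":[0.26,0.08,2.7],"twist":0},{"jaw":0.5,"linear":[0,0,2.8],"twist":0},{"jaw":0.5,"linear":[0,0,2.8],"twist":0},{"jaw":0.5,"linear":[0,0,2.8],"twist":0},{"jaw":0.5,"linear":[0,0,2.8],"twist":0},{"jaw":0.5,"linear":[0,0,1.5],"twist":0},{"jaw":0.5,"linear":[0,0,1.5],"twist":0},{"jaw":0.5,"linear":[0,0,1.2],"twist":0},{"jaw":0.5,"linear":[0,0,1.0],"twist":0},{"jaw":0.5,"linear":[0,0,0],"twist":0},{"jaw":0.5,"linear":[0,0,0],"twist":0}]' 30
python3 -m pendant '[{"jaw":0,"linear":[0,0,0],"twist":0},{"jaw":0,"linear":[0,0,0],"twist":0},{"jaw":0,"linear":[0,0,0],"twist":0},{"jaw":0,"linear":[0,0,0],"twist":0},{"jaw":0,"linear":[0,0,0],"twist":0},{"jaw":0,"linear":[0,0,0],"twist":0},{"jaw":0,"linear":[0,0,0],"twist":0},{"jaw":0,"linear":[0,0,0],"twist":0}]' 30
python3 -m pendant '[{"jaw":0,"linear":[0,0,-1],"twist":0},{"jaw":0,"linear":[0,0,-1],"twist":0},{"jaw":0,"linear":[0,0,-2],"twist":0},{"jaw":0,"linear":[0,0,-2],"twist":0},{"jaw":0,"linear":[0,0,-3],"twist":0},{"jaw":0,"linear":[0,0,-3],"twist":0},{"jaw":0,"linear":[0,0,-2],"twist":0},{"jaw":0,"linear":[0,0,0],"twist":0},{"jaw":0,"linear":[0,0,0],"twist":0}]' 30
python3 go.py 660.5 22 190 5.8 660.5 22 53;  python3 - <<'E'
from h import *
c=cap('top');cv2.imwrite('pics/t2.png',c['color'][130:270,270:480]);cv2.imwrite('pics/t2.png',cv2.resize(c['color'][120:270,280:480],(800,600)))
E
```

```text
time: 4.68
position: [0.4843, -0.3204, 0.0484]
tool_rot: [0.649, 0.761, 0.0, -0.0]
ft_force: [0.4, 0.4, 0.2]
grip_width: 0.0436
grip_force: 0.0
time: 5.35
position: [0.4844, -0.3211, 0.0489]
tool_rot: [0.649, 0.76, -0.0, 0.0]
ft_force: [-0.2, 0.5, 2.4]
grip_width: 0.0114
grip_force: 30.0
time: 6.1
position: [0.4847, -0.3213, 0.1901]
tool_rot: [0.649, 0.76, -0.0, 0.002]
ft_force: [-0.1, 0.3, -2.7]
grip_width: 0.0115
grip_force: 30.0
pos [ 484.7 -321.3  190.1] yawY 9.01 tilt [    2.3    -2.3 -1000. ] w 11.5 F [-0.1  0.3 -2.7]
twist 3.21
to [660.5, 22.0, 190.0] shift [3.238e+01 2.096e+01 1.000e-02] rows>= 10
to [660.5, 22.0, 53.0] shift [ 0.   0.  13.7] rows>= 4
```

View pics/t2.png

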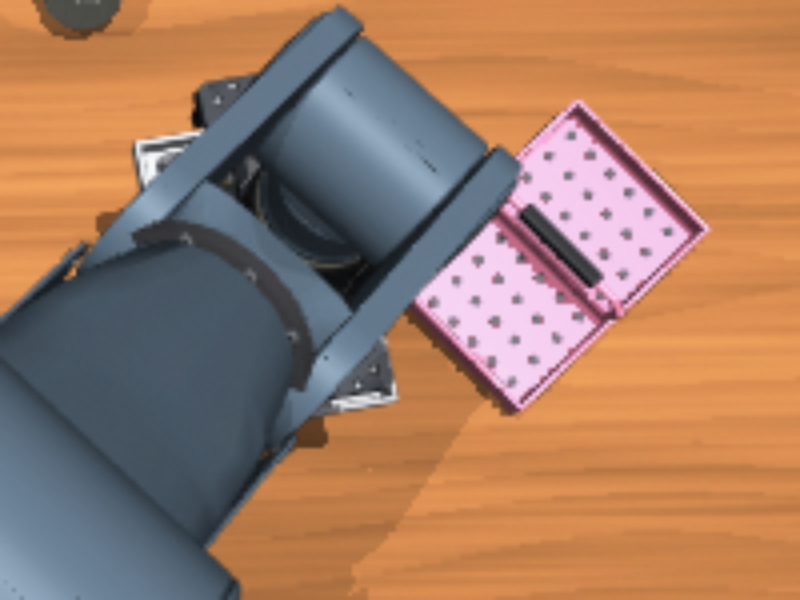

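The basket hangs in the gripper at about z 0.14 (steel edges at (170,150) and (360,400) in the crop; the pink one is untouched). Carry it to the tub.

```bash

python3 -m pendant '[{"jaw":0,"linear":[0,0,0],"twist":3.2},{"jaw":0,"linear":[1.5,1,0],"twist":0},{"jaw":0,"linear":[3,2,0],"twist":0},{"jaw":0,"linear":[3,2,0],"twist":0},{"jaw":0,"linear":[3,2,0],"twist":0},{"jaw":0,"linear":[3,2,0],"twist":0},{"jaw":0,"linear":[3,2,0],"twist":0},{"jaw":0,"linear":[3,2,0],"twist":0},{"jaw":0,"linear":[3,2,0],"twist":0},{"jaw":0,"linear":[3,1.5,0],"twist":0},{"jaw":0,"linear":[3,1.5,0],"twist":0},{"jaw":0,"linear":[1.5,1,0],"twist":0}]' 30
python3 -m pendant '[{"jaw":0,"linear":[1.5,1,0],"twist":0},{"jaw":0,"linear":[0,0,0],"twist":0},{"jaw":0,"linear":[0,0,0],"twist":0},{"jaw":0,"linear":[0,0,0],"twist":0}]' 30
python3 go.py 660.3 23.5 130 5.8 660.3 23.5 53.5
```

```text
time: 7.15
position: [0.642, 0.001, 0.1857]
tool_rot: [0.669, 0.743, -0.001, -0.003]
ft_force: [-0.3, -0.1, -1.7]
grip_width: 0.0118
grip_force: 30.0
time: 7.48
position: [0.6501, 0.0123, 0.1866]
tool_rot: [0.67, 0.742, -0.001, -0.002]
ft_force: [1.0, -0.3, -1.8]
grip_width: 0.0118
grip_force: 30.0
pos [650.1  12.3 186.6] yawY 5.81 tilt [   -4.2     0.  -1000. ] w 11.8 F [ 1.  -0.3 -1.8]
twist 0.01
to [660.3, 23.5, 130.0] shift [1.01 1.13 5.66] rows>= 2
to [660.3, 23.5, 53.5] shift [0.   0.   7.65] rows>= 2
```

```bash

python3 -m pendant '[{"jaw":0,"linear":[0.5,0.5,1],"twist":0},{"jaw":0,"linear":[0.5,0.6,1.5],"twist":0},{"jaw":0,"linear":[0,0,1.5],"twist":0},{"jaw":0,"linear":[0,0,1],"twist":0},{"jaw":0,"linear":[0,0,0.3],"twist":0},{"jaw":0,"linear":[0,0,0],"twist":0},{"jaw":0,"linear":[0,0,0],"twist":0},{"jaw":0,"linear":[0,0,0],"twist":0}]' 30
python3 go.py 660.3 23.5 130 5.8 660.3 23.5 53.5
python3 - <<'E'
from h import *
c=cap('scene');cv2.imwrite('pics/s3.png',cv2.resize(c['color'][170:320,150:350],(800,600)))
E
```

```text
time: 8.15
position: [0.662, 0.0234, 0.1362]
tool_rot: [0.671, 0.742, 0.0, 0.001]
ft_force: [0.2, 0.7, -1.3]
grip_width: 0.0118
grip_force: 30.0
pos [662.   23.4 136.2] yawY 5.79 tilt [ 1.5e+00 -2.0e-01 -1.0e+03] w 11.8 F [ 0.2  0.7 -1.3]
twist -0.01
to [660.3, 23.5, 130.0] shift [ 0.02 -0.17  0.62] rows>= 1
to [660.3, 23.5, 53.5] shift [0.   0.   7.65] rows>= 2
```

View pics/s3.png

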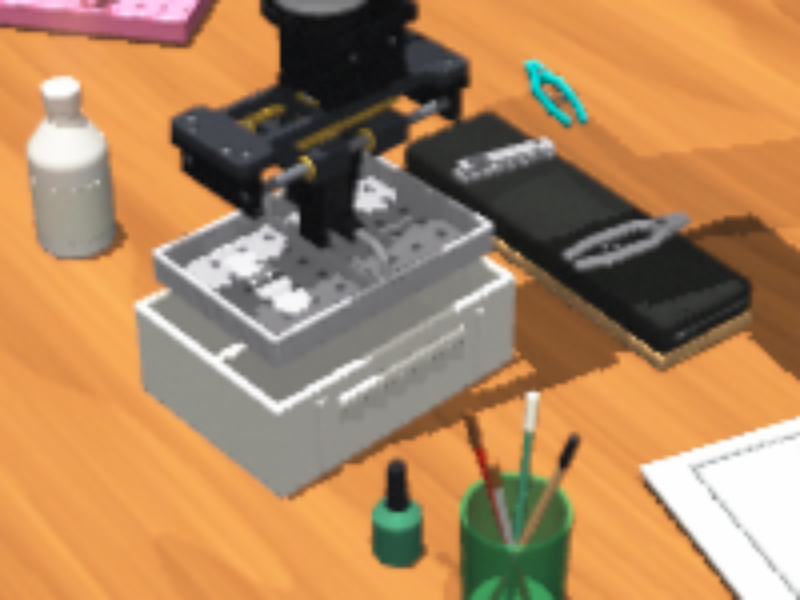

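The basket hangs level just above the tub, rim corners (155,260), (495,235), (280,350), tub rim below it. I measure the basket's rim offset from the tub.

```bash
python3 - <<'E'
from m import *
d=load('scene');Q=cloud(d);zz=Q[...,2];ok=d['depth']>.3
col=d['color'].astype(int)
w=ok&(Q[...,0]>.5)&(Q[...,0]<.82)&(Q[...,1]>-.1)&(Q[...,1]<.15)
rect(Q,w&(zz>.109)&(zz<.118)&(col.mean(-1)>70),'basketrim')
rect(Q,w&(zz>.068)&(zz<.075),'tubrim')
E
```

```text
basketrim: c=[662.4  23.5] size=[192.5 133.6] longaxis=4.3 z50=113.6 zmax=117.4 mean=[672.9  37.1 113.4] n=385
tubrim: c=[661.1  22.3] size=[215.2 154.2] longaxis=6.0 z50=70.6 zmax=74.1 mean=[695.4  63.8  70.7] n=277
```

```bash

python3 -m pendant '[{"jaw":0,"linear":[-0.1,-0.14,0.6],"twist":-0.8},{"jaw":0,"linear":[0,0,1],"twist":0},{"jaw":0,"linear":[0,0,1],"twist":0},{"jaw":0,"linear":[0,0,1],"twist":0},{"jaw":0,"linear":[0,0,1],"twist":0},{"jaw":0,"linear":[0,0,1],"twist":0},{"jaw":0,"linear":[0,0,1],"twist":0},{"jaw":0,"linear":[0,0,0.6],"twist":0},{"jaw":0,"linear":[0,0,0.4],"twist":0},{"jaw":0,"linear":[0,0,0],"twist":0},{"jaw":0,"linear":[0,0,0],"twist":0}]' 30
python3 go.py 660.3 22.3 53.5 6
```

```text
time: 9.12
position: [0.6602, 0.0225, 0.0594]
tool_rot: [0.665, 0.747, 0.0, 0.0]
ft_force: [-0.5, 0.4, -2.6]
grip_width: 0.0115
grip_force: 30.0
pos [660.2  22.5  59.4] yawY 6.6 tilt [    0.     0. -1000.] w 11.5 F [-0.5  0.4 -2.6]
twist 0.6
to [660.3, 22.3, 53.5] shift [-0.02  0.    0.59] rows>= 1
```

```bash

python3 -m pendant '[{"jaw":0,"linear":[0,0,0.2],"twist":0},{"jaw":0,"linear":[0,0,0.2],"twist":0},{"jaw":0,"linear":[0,0,0.1],"twist":0},{"jaw":0,"linear":[0,0,0.1],"twist":0},{"jaw":0,"linear":[0,0,0],"twist":0},{"jaw":0,"linear":[0,0,0],"twist":0},{"jaw":0,"linear":[0,0,0],"twist":0}]' 30
python3 go.py 660.3 22.3 53.5 6
```

```text
time: 9.7
position: [0.6603, 0.0225, 0.0539]
tool_rot: [0.665, 0.747, 0.0, 0.0]
ft_force: [-1.4, 0.2, -0.1]
grip_width: 0.0115
grip_force: 30.0
pos [660.3  22.5  53.9] yawY 6.6 tilt [ 5.e-01 -1.e-01 -1.e+03] w 11.5 F [-1.4  0.2 -0.1]
twist 0.6
to [660.3, 22.3, 53.5] shift [-0.02 -0.    0.04] rows>= 1
```

```bash

python3 -m pendant '[{"jaw":0.4,"linear":[0,0,0],"twist":0},{"jaw":0.4,"linear":[0,0,0],"twist":0},{"jaw":0.4,"linear":[0,0,0],"twist":0},{"jaw":0.4,"linear":[0,0,0],"twist":0},{"jaw":0.4,"linear":[0,0,-1],"twist":0},{"jaw":0.4,"linear":[0,0,-1],"twist":0},{"jaw":0.4,"linear":[0,0,-3],"twist":0},{"jaw":0.4,"linear":[0,0,-3],"twist":0},{"jaw":0.4,"linear":[0,0,-3],"twist":0},{"jaw":0.4,"linear":[0,0,-3],"twist":0},{"jaw":0.4,"linear":[0,0,0],"twist":0}]' 30
python3 go.py 427.5 69 170 85.2 427.5 69 59.5
```

```text
time: 10.62
position: [0.6646, 0.0221, 0.2023]
tool_rot: [0.665, 0.747, 0.004, 0.006]
ft_force: [1.5, -0.6, 0.2]
grip_width: 0.0348
grip_force: 0.0
pos [664.6  22.1 202.3] yawY 6.62 tilt [  15.2   -2.  -999.9] w 34.8 F [ 1.5 -0.6  0.2]
twist -78.58
to [427.5, 69.0, 170.0] shift [24.02  2.69  3.23] rows>= 6
to [427.5, 69.0, 59.5] shift [ 0.    0.   11.05] rows>= 3
```

```bash

python3 -m pendant '[{"jaw":0.6,"linear":[0,0,0],"twist":-7.15},{"jaw":0.6,"linear":[0,0,0],"twist":-7.15},{"jaw":0.6,"linear":[0,0,0],"twist":-7.15},{"jaw":0.6,"linear":[0,0,0],"twist":-7.15},{"jaw":0.6,"linear":[0,0,0],"twist":-7.15},{"jaw":0.6,"linear":[0,0,0],"twist":-7.15},{"jaw":0.6,"linear":[0,0,0],"twist":-7.15},{"jaw":0.6,"linear":[0,0,0],"twist":-7.15},{"jaw":0.6,"linear":[0,0,0],"twist":-7.15},{"jaw":0.6,"linear":[0,0,0],"twist":-7.15},{"jaw":0.6,"linear":[0,0,0],"twist":-7.1}]' 15
python3 -m pendant '[{"jaw":0.6,"linear":[2.4,0.27,0.32],"twist":0},{"jaw":0.6,"linear":[2.4,0.27,0.32],"twist":0},{"jaw":0.6,"linear":[2.4,0.27,0.32],"twist":0},{"jaw":0.6,"linear":[2.4,0.27,0.32],"twist":0},{"jaw":0.6,"linear":[2.4,0.27,0.32],"twist":0},{"jaw":0.6,"linear":[2.4,0.27,0.32],"twist":0},{"jaw":0.6,"linear":[2.4,0.27,0.32],"twist":0},{"jaw":0.6,"linear":[2.4,0.27,0.32],"twist":0},{"jaw":0.6,"linear":[2.4,0.27,0.32],"twist":0},{"jaw":0.6,"linear":[2.4,0.27,0.32],"twist":0},{"jaw":0.6,"linear":[0,0,0],"twist":0},{"jaw":0.6,"linear":[0,0,0],"twist":0}]' 15
python3 go.py 427.5 69 70 85.2 427.5 69 58.5
```

```text
time: 11.53
position: [0.6602, 0.0225, 0.1944]
tool_rot: [0.039, 0.999, -0.0, 0.0]
ft_force: [-0.1, 0.3, 0.1]
grip_width: 0.052
grip_force: 0.0
time: 12.53
position: [0.4224, 0.0698, 0.1622]
tool_rot: [0.042, 0.999, -0.0, 0.0]
ft_force: [1.1, 0.1, -0.3]
grip_width: 0.0524
grip_force: 0.0
pos [422.4  69.8 162.2] yawY 85.24 tilt [ 4.e-01 -0.e+00 -1.e+03] w 52.4 F [ 1.1  0.1 -0.3]
twist 0.04
to [427.5, 69.0, 70.0] shift [-0.52 -0.04  9.22] rows>= 3
to [427.5, 69.0, 58.5] shift [0.   0.   1.15] rows>= 1
```

```bash

python3 -m pendant '[{"jaw":0.6,"linear":[-0.5,0,1.5],"twist":0},{"jaw":0.6,"linear":[0,0,2],"twist":0},{"jaw":0.6,"linear":[0,0,2],"twist":0},{"jaw":0.6,"linear":[0,0,2],"twist":0},{"jaw":0.6,"linear":[0,0,1.5],"twist":0},{"jaw":0.6,"linear":[0,0,0.9],"twist":0},{"jaw":0.6,"linear":[0,0,0.4],"twist":0},{"jaw":0.6,"linear":[0,0,0],"twist":0},{"jaw":0.6,"linear":[0,0,0],"twist":0},{"jaw":0.6,"linear":[0,0,0],"twist":0}]' 15
python3 go.py 427.5 69 70 85.2 427.5 69 58.5
python3 - <<'E'
from h import *
c=cap('scene');cv2.imwrite('pics/s4.png',cv2.resize(c['color'][180:280,240:373],(798,600)))
E
```

```text
time: 13.37
position: [0.429, 0.069, 0.0592]
tool_rot: [0.042, 0.999, -0.0, 0.001]
ft_force: [-0.2, -0.3, -0.1]
grip_width: 0.0524
grip_force: 0.0
pos [429.   69.   59.2] yawY 85.21 tilt [ 1.9e+00 -2.0e-01 -1.0e+03] w 52.4 F [-0.2 -0.3 -0.1]
twist 0.01
to [427.5, 69.0, 70.0] shift [ 0.15 -0.01 -1.08] rows>= 1
to [427.5, 69.0, 58.5] shift [0.   0.   1.15] rows>= 1
```

View pics/s4.png

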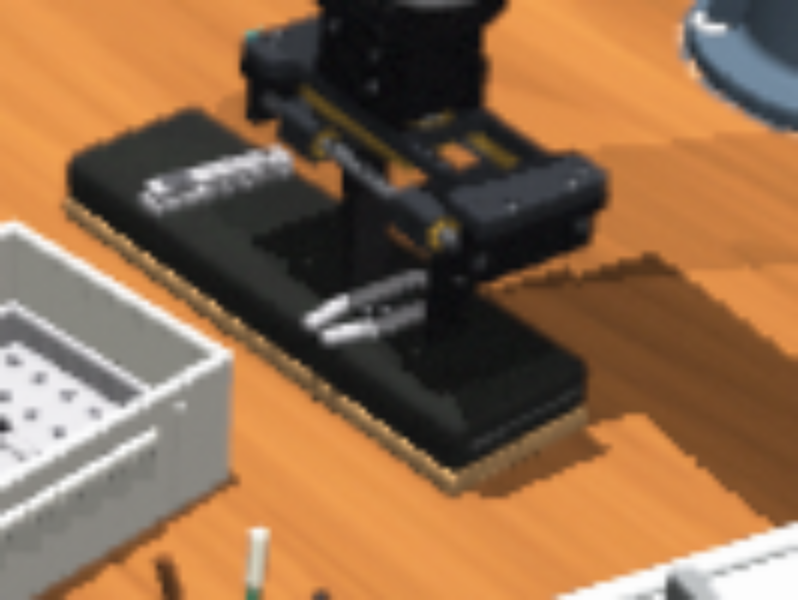

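Fingers straddle the nippers' handles ((320,320) handle ends, finger at (450,300)), and the basket floor shows flat in the tub. Close and lift.

```bash

python3 -m pendant '[{"jaw":0,"linear":[0,0,0],"twist":0},{"jaw":0,"linear":[0,0,0],"twist":0},{"jaw":0,"linear":[0,0,0],"twist":0},{"jaw":0,"linear":[0,0,0],"twist":0},{"jaw":0,"linear":[0,0,0],"twist":0},{"jaw":0,"linear":[0,0,0],"twist":0}]' 15
python3 -m pendant '[{"jaw":0,"linear":[0,0,-1],"twist":0},{"jaw":0,"linear":[0,0,-2],"twist":0},{"jaw":0,"linear":[0,0,-3],"twist":0},{"jaw":0,"linear":[0,0,-3],"twist":0},{"jaw":0,"linear":[0,0,-2],"twist":0},{"jaw":0,"linear":[0,0,-1],"twist":0},{"jaw":0,"linear":[0,0,0],"twist":0},{"jaw":0,"linear":[0,0,0],"twist":0}]' 15
python3 go.py 427.5 69 170 6
python3 - <<'E'
from m import *
c=cap('top');P=cloud(c);z=P[...,2]
B=box(z.shape,260,130,390,285)&(c['depth']>.5)
rect(P,B&(z>.068)&(z<.08),'tubrim');rect(P,B&(z>.028)&(z<.037),'basketrim');rect(P,B&(z>.052)&(z<.066)&(c['color'].mean(-1)<60),'bhandle')
cv2.imwrite('pics/t4.png',cv2.resize(c['color'][80:240,160:373],(798,600)))
E
```

```text
time: 13.92
position: [0.4283, 0.0691, 0.0587]
tool_rot: [0.042, 0.999, -0.0, 0.0]
ft_force: [-0.1, 0.3, 1.5]
grip_width: 0.0311
grip_force: 15.0
time: 14.58
position: [0.4281, 0.0691, 0.1787]
tool_rot: [0.042, 0.999, -0.0, 0.0]
ft_force: [-0.4, -0.7, -0.8]
grip_width: 0.0314
grip_force: 15.0
pos [428.1  69.1 178.7] yawY 85.2 tilt [ 9.e-01 -1.e-01 -1.e+03] w 31.4 F [-0.4 -0.7 -0.8]
twist 79.2
to [427.5, 69.0, 170.0] shift [-0.   -0.06  0.87] rows>= 1
tubrim: c=[660.9  21.7] size=[212.8 150.3] longaxis=6.4 z50=73.2 zmax=78.3 mean=[659.1  23.4  73.1] n=503
basketrim: c=[659.   19.4] size=[207.8 145.4] longaxis=6.1 z50=33.6 zmax=36.8 mean=[683.3  27.4  33.1] n=335
bhandle: c=[653.7  20.3] size=[ 4.3 64.4] longaxis=-85.7 z50=59.5 zmax=64.2 mean=[653.5  21.8  58.8] n=36
```

View pics/t4.png

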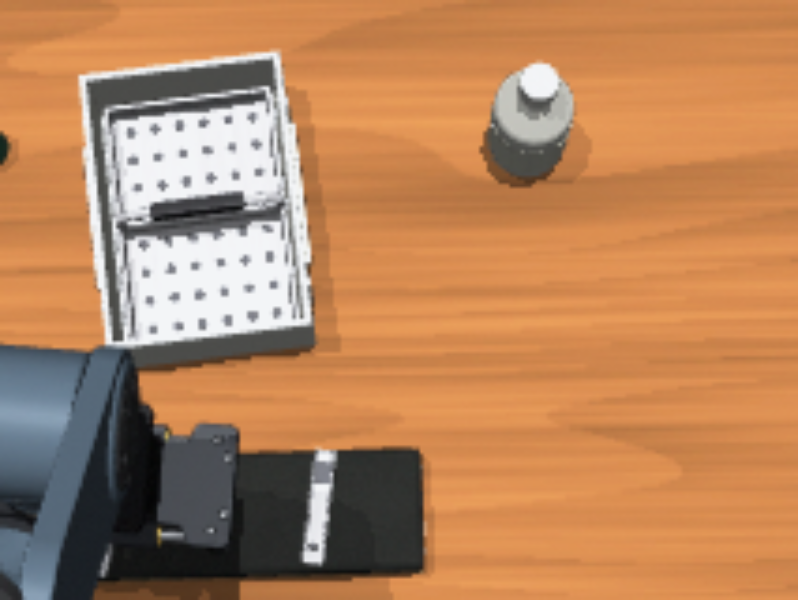

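The basket sits square in the tub (handle bar (152,210)–(243,200) in the crop), clipper and bottle undisturbed. Nippers go to the far compartment.

```bash
python3 -c "
from h import *
c=load('top')
for u,v in((197,206),(152,211),(243,199)): print(ray(c,160+u*213/798-.5,80+v*160/600-.5,.061)*1000)"
python3 -m pendant '[{"jaw":0,"linear":[0,0,0],"twist":7.15},{"jaw":0,"linear":[0,0,0],"twist":7.15},{"jaw":0,"linear":[0,0,0],"twist":7.15},{"jaw":0,"linear":[0,0,0],"twist":7.15},{"jaw":0,"linear":[0,0,0],"twist":7.15},{"jaw":0,"linear":[0,0,0],"twist":7.15},{"jaw":0,"linear":[0,0,0],"twist":7.15},{"jaw":0,"linear":[0,0,0],"twist":7.15},{"jaw":0,"linear":[0,0,0],"twist":7.15},{"jaw":0,"linear":[0,0,0],"twist":7.15},{"jaw":0,"linear":[0,0,0],"twist":7.15},{"jaw":0,"linear":[0,0,0],"twist":0}]' 15
python3 go.py 708 27 175 6.3 708 27 33
```

```text
[658.38396658  20.96262078  61.        ]
[655.12384667  54.28405537  61.        ]
[663.16853008 -13.12291674  61.        ]
time: 15.63
position: [0.4272, 0.0692, 0.1771]
tool_rot: [0.666, 0.746, -0.001, -0.001]
ft_force: [0.3, -0.6, -1.0]
grip_width: 0.0311
grip_force: 15.0
pos [427.2  69.2 177.1] yawY 6.43 tilt [-3.5e+00  4.0e-01 -1.0e+03] w 31.1 F [ 0.3 -0.6 -1. ]
twist 0.13
to [708.0, 27.0, 175.0] shift [-7.27 27.44  0.21] rows>= 7
to [708.0, 27.0, 33.0] shift [ 0.   0.  14.2] rows>= 4
```

```bash

python3 -m pendant '[{"jaw":0,"linear":[-0.37,1.35,0],"twist":0},{"jaw":0,"linear":[-0.73,2.7,0],"twist":0},{"jaw":0,"linear":[-0.73,2.7,0],"twist":0},{"jaw":0,"linear":[-0.73,2.7,0],"twist":0},{"jaw":0,"linear":[-0.73,2.7,0],"twist":0},{"jaw":0,"linear":[-0.73,2.7,0],"twist":0},{"jaw":0,"linear":[-0.73,2.7,0],"twist":0},{"jaw":0,"linear":[-0.73,2.7,0],"twist":0},{"jaw":0,"linear":[-0.73,2.7,0],"twist":0},{"jaw":0,"linear":[-0.73,2.7,0],"twist":0},{"jaw":0,"linear":[-0.37,1.35,0],"twist":0},{"jaw":0,"linear":[0,0,0],"twist":0}]' 15
python3 -m pendant '[{"jaw":0,"linear":[0,0,0],"twist":0},{"jaw":0,"linear":[0,0,0],"twist":0}]'
python3 go.py 707 26.5 100 6.3 707 26.5 33
```

```text
time: 16.63
position: [0.7074, 0.0263, 0.1763]
tool_rot: [0.665, 0.747, 0.0, 0.0]
ft_force: [-0.3, -0.4, -1.8]
grip_width: 0.0314
grip_force: 15.0
time: 16.8
position: [0.7028, 0.0276, 0.1768]
tool_rot: [0.665, 0.747, -0.001, -0.002]
ft_force: [-0.5, 0.3, -0.2]
grip_width: 0.0311
grip_force: 15.0
pos [702.8  27.6 176.8] yawY 6.64 tilt [-4.5e+00  6.0e-01 -1.0e+03] w 31.1 F [-0.5  0.3 -0.2]
twist 0.34
to [707.0, 26.5, 100.0] shift [-0.16  0.4   7.68] rows>= 2
to [707.0, 26.5, 33.0] shift [0.  0.  6.7] rows>= 2
```

```bash

python3 -m pendant '[{"jaw":0,"linear":[-0.1,0.2,1],"twist":0},{"jaw":0,"linear":[0,0,1.5],"twist":0},{"jaw":0,"linear":[0,0,1.5],"twist":0},{"jaw":0,"linear":[0,0,1.5],"twist":0},{"jaw":0,"linear":[0,0,1.5],"twist":0},{"jaw":0,"linear":[0,0,1.5],"twist":0},{"jaw":0,"linear":[0,0,1.2],"twist":0},{"jaw":0,"linear":[0,0,1],"twist":0},{"jaw":0,"linear":[0,0,0],"twist":0},{"jaw":0,"linear":[0,0,0],"twist":0},{"jaw":0,"linear":[0,0,0],"twist":0}]' 15
python3 go.py 707 26.5 38 6.3 707 26.5 33
```

```text
time: 17.72
position: [0.7074, 0.0265, 0.0723]
tool_rot: [0.665, 0.746, 0.0, 0.001]
ft_force: [-0.5, 0.1, -0.8]
grip_width: 0.031
grip_force: 15.0
pos [707.4  26.5  72.3] yawY 6.57 tilt [ 1.4e+00 -2.0e-01 -1.0e+03] w 31.0 F [-0.5  0.1 -0.8]
twist 0.27
to [707.0, 26.5, 38.0] shift [ 0.01 -0.04  3.43] rows>= 1
to [707.0, 26.5, 33.0] shift [0.  0.  0.5] rows>= 1
```

```bash

python3 -m pendant '[{"jaw":0,"linear":[0,0,0.8],"twist":0},{"jaw":0,"linear":[0,0,0.8],"twist":0},{"jaw":0,"linear":[0,0,0.8],"twist":0},{"jaw":0,"linear":[0,0,0.6],"twist":0},{"jaw":0,"linear":[0,0,0.4],"twist":0},{"jaw":0,"linear":[0,0,0.2],"twist":0},{"jaw":0,"linear":[0,0,0.2],"twist":0},{"jaw":0,"linear":[0,0,0.1],"twist":0},{"jaw":0,"linear":[0,0,0],"twist":0},{"jaw":0,"linear":[0,0,0],"twist":0},{"jaw":0,"linear":[0,0,0],"twist":0}]' 15
python3 go.py 707 26.5 33 6.3
```

```text
time: 18.63
position: [0.7072, 0.0265, 0.0329]
tool_rot: [0.666, 0.746, 0.0, 0.0]
ft_force: [0.5, 0.8, -0.7]
grip_width: 0.0312
grip_force: 15.0
pos [707.2  26.5  32.9] yawY 6.55 tilt [ 9.e-01 -1.e-01 -1.e+03] w 31.2 F [ 0.5  0.8 -0.7]
twist 0.25
to [707.0, 26.5, 33.0] shift [ 0.   -0.02 -0.01] rows>= 1
```

```bash

python3 -m pendant '[{"jaw":0.4,"linear":[0,0,0.02],"twist":0},{"jaw":0.44,"linear":[0,0,0],"twist":0},{"jaw":0.48,"linear":[0,0,0],"twist":0},{"jaw":0.48,"linear":[0,0,0],"twist":0},{"jaw":0.48,"linear":[0,0,-0.5],"twist":0},{"jaw":0.48,"linear":[0,0,-1],"twist":0},{"jaw":0.48,"linear":[0,0,-2],"twist":0},{"jaw":0.48,"linear":[0,0,-3],"twist":0},{"jaw":0.48,"linear":[0,0,-3],"twist":0},{"jaw":0.48,"linear":[0,0,-3],"twist":0},{"jaw":0.48,"linear":[0,0,-2],"twist":0},{"jaw":0.48,"linear":[0,0,0],"twist":0}]' 15
python3 go.py 434.3 -66.5 180 82 434.3 -66.5 59
```

```text
time: 19.63
position: [0.7106, 0.0262, 0.1849]
tool_rot: [0.665, 0.746, 0.004, 0.005]
ft_force: [1.4, -0.3, 0.9]
grip_width: 0.042
grip_force: 0.0
pos [710.6  26.2 184.9] yawY 6.56 tilt [  12.7   -1.5 -999.9] w 42.0 F [ 1.4 -0.3  0.9]
twist -75.44
to [434.3, -66.5, 180.0] shift [ 26.07 -13.03   0.49] rows>= 7
to [434.3, -66.5, 59.0] shift [ 0.   0.  12.1] rows>= 3
```

```bash

python3 -m pendant '[{"jaw":0.48,"linear":[0,0,0],"twist":-6.86},{"jaw":0.48,"linear":[0,0,0],"twist":-6.86},{"jaw":0.48,"linear":[0,0,0],"twist":-6.86},{"jaw":0.48,"linear":[0,0,0],"twist":-6.86},{"jaw":0.48,"linear":[0,0,0],"twist":-6.86},{"jaw":0.48,"linear":[0,0,0],"twist":-6.86},{"jaw":0.48,"linear":[0,0,0],"twist":-6.86},{"jaw":0.48,"linear":[0,0,0],"twist":-6.86},{"jaw":0.48,"linear":[0,0,0],"twist":-6.86},{"jaw":0.48,"linear":[0,0,0],"twist":-6.86},{"jaw":0.48,"linear":[0,0,0],"twist":-6.86},{"jaw":0.48,"linear":[0,0,0],"twist":0}]' 15
python3 -m pendant '[{"jaw":0.4,"linear":[2.57,-1.3,0],"twist":0},{"jaw":0.4,"linear":[2.57,-1.3,0],"twist":0},{"jaw":0.4,"linear":[2.57,-1.3,0],"twist":0},{"jaw":0.4,"linear":[2.57,-1.3,0],"twist":0},{"jaw":0.4,"linear":[2.57,-1.3,0],"twist":0},{"jaw":0.4,"linear":[2.57,-1.3,0],"twist":0},{"jaw":0.4,"linear":[2.57,-1.3,0],"twist":0},{"jaw":0.4,"linear":[2.57,-1.3,0],"twist":0},{"jaw":0.4,"linear":[2.57,-1.3,0],"twist":0},{"jaw":0.4,"linear":[2.57,-1.3,0],"twist":0},{"jaw":0.4,"linear":[0,0,0],"twist":0},{"jaw":0.4,"linear":[0,0,0],"twist":0}]' 15
python3 -m pendant '[{"jaw":0.4,"linear":[0,0,0],"twist":0},{"jaw":0.4,"linear":[0,0,0],"twist":0},{"jaw":0.4,"linear":[0,0,0],"twist":0}]'
python3 go.py 434.3 -66.5 80 82 434.3 -66.5 59
python3 - <<'E'
from h import *
c=cap('top');cv2.imwrite('pics/t5.png',cv2.resize(c['color'][85:185,165:298],(798,600),interpolation=cv2.INTER_CUBIC))
E
```

```text
time: 20.63
position: [0.7064, 0.0265, 0.1768]
tool_rot: [0.069, 0.998, 0.0, -0.001]
ft_force: [-0.5, 0.7, -0.3]
grip_width: 0.0419
grip_force: 0.0
time: 21.63
position: [0.4331, -0.0666, 0.1775]
tool_rot: [0.072, 0.997, 0.0, -0.0]
ft_force: [0.1, -0.3, -0.2]
grip_width: 0.0347
grip_force: 0.0
time: 21.88
position: [0.4356, -0.0666, 0.1774]
tool_rot: [0.07, 0.998, -0.0, 0.001]
ft_force: [0.1, 0.7, -0.5]
grip_width: 0.0349
grip_force: 0.0
pos [435.6 -66.6 177.4] yawY 82.01 tilt [ 1.4e+00 -5.0e-01 -1.0e+03] w 34.9 F [ 0.1  0.7 -0.5]
twist 0.01
to [434.3, -66.5, 80.0] shift [ 0.13 -0.01  9.74] rows>= 3
to [434.3, -66.5, 59.0] shift [0.  0.  2.1] rows>= 1
```

View pics/t5.png

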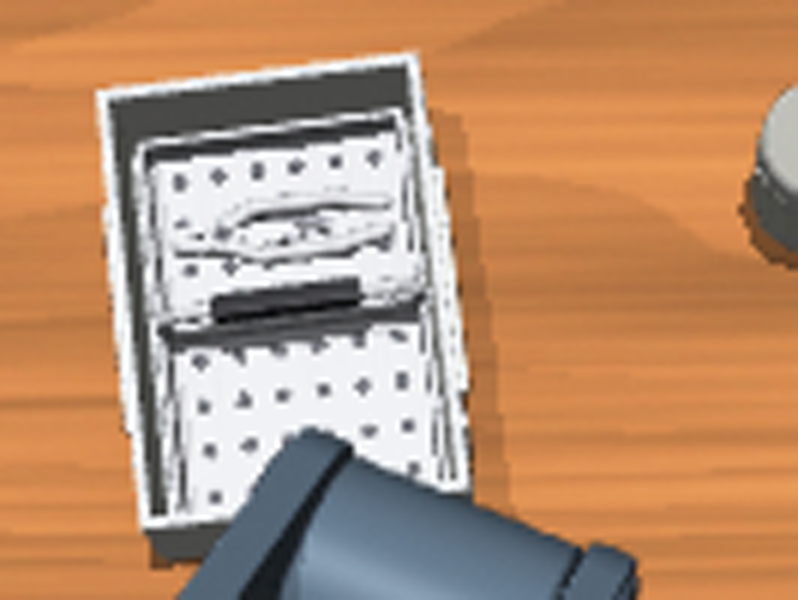

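Nippers lie flat in the far compartment, (175,245) to (393,205), clear of the walls. Now the clipper.

```bash

python3 -m pendant '[{"jaw":0.4,"linear":[0,0,1.5],"twist":0},{"jaw":0.4,"linear":[0,0,2],"twist":0},{"jaw":0.4,"linear":[0,0,2],"twist":0},{"jaw":0.4,"linear":[0,0,2],"twist":0},{"jaw":0.4,"linear":[0,0,2],"twist":0},{"jaw":0.4,"linear":[0,0,1.3],"twist":0},{"jaw":0.4,"linear":[0,0,0.7],"twist":0},{"jaw":0.4,"linear":[0,0,0.3],"twist":0},{"jaw":0.4,"linear":[0,0,0],"twist":0},{"jaw":0.4,"linear":[0,0,0],"twist":0},{"jaw":0.4,"linear":[0,0,0],"twist":0}]' 15
python3 -m pendant '[{"jaw":0,"linear":[0,0,0],"twist":0},{"jaw":0,"linear":[0,0,0],"twist":0},{"jaw":0,"linear":[0,0,0],"twist":0},{"jaw":0,"linear":[0,0,0],"twist":0},{"jaw":0,"linear":[0,0,0],"twist":0},{"jaw":0,"linear":[0,0,0],"twist":0}]' 15
python3 go.py 434.3 -66.5 59 82
```

```text
time: 22.85
position: [0.4349, -0.0667, 0.06]
tool_rot: [0.07, 0.998, -0.0, 0.001]
ft_force: [0.5, 0.3, 0.3]
grip_width: 0.035
grip_force: 0.0
time: 23.35
position: [0.4345, -0.0666, 0.0596]
tool_rot: [0.07, 0.998, -0.0, 0.0]
ft_force: [-0.3, 0.0, 4.1]
grip_width: 0.0146
grip_force: 15.0
pos [434.5 -66.6  59.6] yawY 82.01 tilt [ 5.e-01 -3.e-01 -1.e+03] w 14.6 F [-0.3  0.   4.1]
twist 0.01
to [434.3, -66.5, 59.0] shift [0.02 0.01 0.06] rows>= 1
```

```bash

python3 -m pendant '[{"jaw":0,"linear":[0,0,-1],"twist":0},{"jaw":0,"linear":[0,0,-2],"twist":0},{"jaw":0,"linear":[0,0,-2.5],"twist":0},{"jaw":0,"linear":[0,0,-2.5],"twist":0},{"jaw":0,"linear":[0,0,-2],"twist":0},{"jaw":0,"linear":[0,0,-1],"twist":0},{"jaw":0,"linear":[0,0,0],"twist":0}]' 15
python3 -m pendant '[{"jaw":0,"linear":[0,0,0],"twist":6.87},{"jaw":0,"linear":[0,0,0],"twist":6.87},{"jaw":0,"linear":[0,0,0],"twist":6.87},{"jaw":0,"linear":[0,0,0],"twist":6.87},{"jaw":0,"linear":[0,0,0],"twist":6.87},{"jaw":0,"linear":[0,0,0],"twist":6.87},{"jaw":0,"linear":[0,0,0],"twist":6.87},{"jaw":0,"linear":[0,0,0],"twist":6.87},{"jaw":0,"linear":[0,0,0],"twist":6.87},{"jaw":0,"linear":[0,0,0],"twist":6.87},{"jaw":0,"linear":[0,0,0],"twist":6.87},{"jaw":0,"linear":[0,0,0],"twist":0}]' 15
python3 go.py 612.8 16 170 6.4 612.8 16 33.6
```

```text
time: 23.93
position: [0.4355, -0.067, 0.1713]
tool_rot: [0.07, 0.998, -0.001, 0.002]
ft_force: [0.8, -0.1, -0.8]
grip_width: 0.0152
grip_force: 15.0
time: 24.93
position: [0.4336, -0.0662, 0.1683]
tool_rot: [0.667, 0.745, -0.0, -0.001]
ft_force: [0.1, -0.5, -0.0]
grip_width: 0.0148
grip_force: 15.0
pos [433.6 -66.2 168.3] yawY 6.32 tilt [-2.1e+00  9.0e-01 -1.0e+03] w 14.8 F [ 0.1 -0.5 -0. ]
twist -0.08
to [612.8, 16.0, 170.0] shift [ 6.17 18.73 -0.17] rows>= 5
to [612.8, 16.0, 33.6] shift [ 0.    0.   13.64] rows>= 4
```

```bash

python3 -m pendant '[{"jaw":0,"linear":[0.3,0.9,0],"twist":0},{"jaw":0,"linear":[0.7,2.1,0],"twist":0},{"jaw":0,"linear":[0.7,2.1,0],"twist":0},{"jaw":0,"linear":[0.7,2.1,0],"twist":0},{"jaw":0,"linear":[0.7,2.1,0],"twist":0},{"jaw":0,"linear":[0.7,2.1,0],"twist":0},{"jaw":0,"linear":[0.7,2.1,0],"twist":0},{"jaw":0,"linear":[0.7,2.1,0],"twist":0},{"jaw":0,"linear":[0.6,2.1,0],"twist":0},{"jaw":0,"linear":[0.3,0.9,0],"twist":0},{"jaw":0,"linear":[0,0,0],"twist":0},{"jaw":0,"linear":[0,0,0],"twist":0}]' 15
python3 -m pendant '[{"jaw":0,"linear":[0,0,1.5],"twist":0},{"jaw":0,"linear":[0,0,2],"twist":0},{"jaw":0,"linear":[0,0,2],"twist":0},{"jaw":0,"linear":[0,0,2],"twist":0},{"jaw":0,"linear":[0,0,1.5],"twist":0},{"jaw":0,"linear":[0,0,0.5],"twist":0},{"jaw":0,"linear":[0,0,0],"twist":0},{"jaw":0,"linear":[0,0,0],"twist":0},{"jaw":0,"linear":[0,0,0],"twist":0}]' 15
python3 go.py 612.8 16 33.6 6.4
```

```text
time: 25.93
position: [0.6115, 0.0153, 0.1685]
tool_rot: [0.666, 0.746, -0.001, -0.001]
ft_force: [-0.2, 0.6, -0.6]
grip_width: 0.015
grip_force: 15.0
time: 26.68
position: [0.6128, 0.0146, 0.0755]
tool_rot: [0.666, 0.746, 0.0, 0.001]
ft_force: [0.1, 0.8, -1.3]
grip_width: 0.0148
grip_force: 15.0
pos [612.8  14.6  75.5] yawY 6.43 tilt [ 1.7e+00 -3.0e-01 -1.0e+03] w 14.8 F [ 0.1  0.8 -1.3]
twist 0.03
to [612.8, 16.0, 33.6] shift [0.13 0.02 4.19] rows>= 2
```

```bash

python3 -m pendant '[{"jaw":0,"linear":[0.1,0,0.9],"twist":0},{"jaw":0,"linear":[0,0,0.9],"twist":0},{"jaw":0,"linear":[0,0,0.8],"twist":0},{"jaw":0,"linear":[0,0,0.6],"twist":0},{"jaw":0,"linear":[0,0,0.4],"twist":0},{"jaw":0,"linear":[0,0,0.2],"twist":0},{"jaw":0,"linear":[0,0,0.2],"twist":0},{"jaw":0,"linear":[0,0,0.1],"twist":0},{"jaw":0,"linear":[0,0,0],"twist":0},{"jaw":0,"linear":[0,0,0],"twist":0},{"jaw":0,"linear":[0,0,0],"twist":0}]' 15
python3 go.py 612.8 16 33.6 6.4
```

```text
time: 27.6
position: [0.6123, 0.016, 0.0337]
tool_rot: [0.666, 0.746, 0.0, 0.0]
ft_force: [0.3, -0.1, 2.3]
grip_width: 0.0149
grip_force: 15.0
pos [612.3  16.   33.7] yawY 6.45 tilt [ 4.e-01 -1.e-01 -1.e+03] w 14.9 F [ 0.3 -0.1  2.3]
twist 0.05
to [612.8, 16.0, 33.6] shift [-0.    0.05  0.01] rows>= 1
```

```bash

python3 -m pendant '[{"jaw":0.22,"linear":[0,0,0],"twist":0},{"jaw":0.27,"linear":[0,0,0],"twist":0},{"jaw":0.33,"linear":[0,0,0],"twist":0},{"jaw":0.33,"linear":[0,0,0],"twist":0},{"jaw":0.33,"linear":[0,0,-0.5],"twist":0},{"jaw":0.33,"linear":[0,0,-1],"twist":0},{"jaw":0.33,"linear":[0,0,-2],"twist":0},{"jaw":0.33,"linear":[0,0,-3],"twist":0},{"jaw":0.33,"linear":[0,0,-4],"twist":0},{"jaw":0.33,"linear":[0,0,-4],"twist":0},{"jaw":0.33,"linear":[0,0,-2],"twist":0},{"jaw":0.33,"linear":[0,0,-1],"twist":0}]' 15
python3 -m pendant '[{"jaw":0.33,"linear":[0,0,0],"twist":0},{"jaw":0.33,"linear":[0,0,0],"twist":0}]'
python3 go.py 475.5 330.5 200 -13 475.5 330.5 100 475.5 330.5 35
```

```text
time: 28.6
position: [0.6143, 0.0157, 0.2137]
tool_rot: [0.666, 0.746, 0.002, 0.004]
ft_force: [1.5, 0.7, -0.0]
grip_width: 0.0287
grip_force: 0.0
time: 28.77
position: [0.6116, 0.0161, 0.2082]
tool_rot: [0.666, 0.746, -0.0, -0.0]
ft_force: [-0.2, -0.6, 0.3]
grip_width: 0.0288
grip_force: 0.0
pos [611.6  16.1 208.2] yawY 6.44 tilt [-4.e-01  1.e-01 -1.e+03] w 28.8 F [-0.2 -0.6  0.3]
twist 19.44
to [475.5, 330.5, 200.0] shift [ 27.57 -20.34   0.82] rows>= 9
to [475.5, 330.5, 100.0] shift [ 0.  0. 10.] rows>= 3
to [475.5, 330.5, 35.0] shift [0.  0.  6.5] rows>= 2
```

```bash

python3 -m pendant '[{"jaw":0.5,"linear":[0,0,0],"twist":6.48},{"jaw":0.5,"linear":[0,0,0],"twist":6.48},{"jaw":0.5,"linear":[0,0,0],"twist":6.48},{"jaw":0.5,"linear":[0,0,0],"twist":0}]' 30
python3 -m pendant '[{"jaw":0.5,"linear":[1.38,-1.02,0],"twist":0},{"jaw":0.5,"linear":[2.76,-2.03,0],"twist":0},{"jaw":0.5,"linear":[2.76,-2.03,0],"twist":0},{"jaw":0.5,"linear":[2.76,-2.03,0],"twist":0},{"jaw":0.5,"linear":[2.76,-2.03,0],"twist":0},{"jaw":0.5,"linear":[2.76,-2.03,0],"twist":0},{"jaw":0.5,"linear":[2.76,-2.03,0],"twist":0},{"jaw":0.5,"linear":[2.76,-2.03,0],"twist":0},{"jaw":0.5,"linear":[2.76,-2.03,0],"twist":0},{"jaw":0.5,"linear":[2.76,-2.03,0],"twist":0},{"jaw":0.5,"linear":[1.38,-1.02,0],"twist":0}]' 30
python3 -m pendant '[{"jaw":0.5,"linear":[0,0,2],"twist":0},{"jaw":0.5,"linear":[0,0,3],"twist":0},{"jaw":0.5,"linear":[0,0,3],"twist":0},{"jaw":0.5,"linear":[0,0,2],"twist":0},{"jaw":0.5,"linear":[0,0,0],"twist":0},{"jaw":0.5,"linear":[0,0,0],"twist":0},{"jaw":0.5,"linear":[0,0,0],"twist":0}]' 30
python3 go.py 475.5 330.5 35 -13
python3 - <<'E'
from m import *
c=cap('top');cv2.imwrite('pics/t6.png',cv2.resize(c['color'][85:185,165:298],(798,600),interpolation=cv2.INTER_CUBIC))
P=cloud(c);z=P[...,2];m=box(z.shape,265,160,390,270)&(c['depth']>.5)
E
```

```text
time: 29.1
position: [0.6105, 0.0162, 0.2055]
tool_rot: [0.783, 0.622, -0.002, -0.002]
ft_force: [-0.5, 0.5, -1.0]
grip_width: 0.042
grip_force: 0.0
time: 30.02
position: [0.4725, 0.334, 0.2071]
tool_rot: [0.781, 0.625, -0.001, -0.001]
ft_force: [-0.6, -0.8, 0.3]
grip_width: 0.0437
grip_force: 0.0
time: 30.6
position: [0.4764, 0.331, 0.1088]
tool_rot: [0.782, 0.623, 0.0, -0.0]
ft_force: [0.1, 0.0, -0.6]
grip_width: 0.0433
grip_force: 0.0
pos [476.4 331.  108.8] yawY -12.92 tilt [ 4.e-01  3.e-01 -1.e+03] w 43.3 F [ 0.1  0.  -0.6]
twist 0.08
to [475.5, 330.5, 35.0] shift [-0.07 -0.07  7.38] rows>= 2
```

View pics/t6.png

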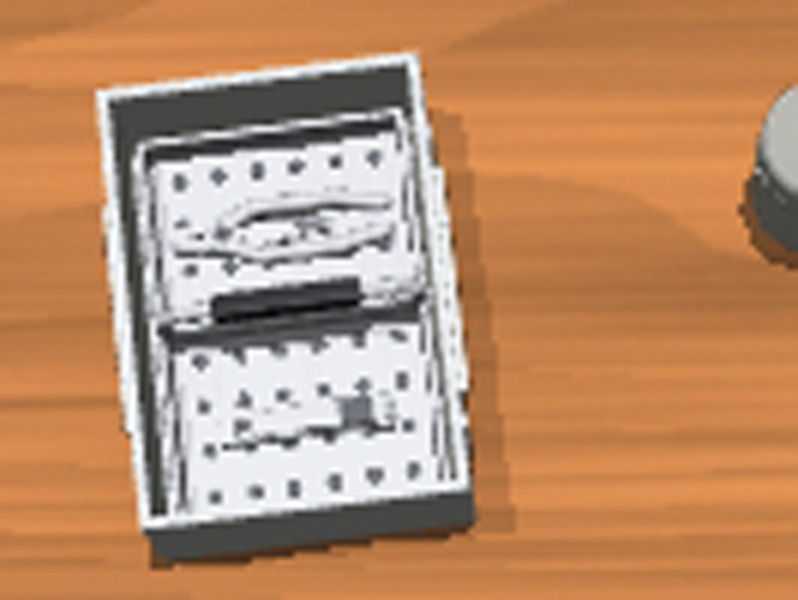

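Both tools lie flat, nippers in the far compartment, clipper in the near one ((225,440)–(400,405)). Now grip the lid.

```bash

python3 -m pendant '[{"jaw":0.5,"linear":[0,0,1.5],"twist":0},{"jaw":0.5,"linear":[0,0,2],"twist":0},{"jaw":0.5,"linear":[0,0,1.7],"twist":0},{"jaw":0.5,"linear":[0,0,1.2],"twist":0},{"jaw":0.5,"linear":[0,0,0.6],"twist":0},{"jaw":0.5,"linear":[0,0,0.3],"twist":0},{"jaw":0.5,"linear":[0,0,0],"twist":0},{"jaw":0.5,"linear":[0,0,0],"twist":0},{"jaw":0.5,"linear":[0,0,0],"twist":0}]' 30
python3 -m pendant '[{"jaw":0,"linear":[0,0,0],"twist":0},{"jaw":0,"linear":[0,0,0],"twist":0},{"jaw":0,"linear":[0,0,0],"twist":0},{"jaw":0,"linear":[0,0,0],"twist":0},{"jaw":0,"linear":[0,0,0],"twist":0},{"jaw":0,"linear":[0,0,0],"twist":0},{"jaw":0,"linear":[0,0,0],"twist":0}]' 30
python3 go.py 475.5 330.5 35 -13
python3 -m pendant '[{"jaw":0,"linear":[0,0,-0.6],"twist":0},{"jaw":0,"linear":[0,0,-1.2],"twist":0},{"jaw":0,"linear":[0,0,-2.2],"twist":0},{"jaw":0,"linear":[0,0,-3],"twist":0},{"jaw":0,"linear":[0,0,-3],"twist":0},{"jaw":0,"linear":[0,0,-2.5],"twist":0},{"jaw":0,"linear":[0,0,-2],"twist":0},{"jaw":0,"linear":[0,0,-1],"twist":0},{"jaw":0,"linear":[0,0,0],"twist":0},{"jaw":0,"linear":[0,0,0],"twist":-6.4},{"jaw":0,"linear":[0,0,0],"twist":-6.4},{"jaw":0,"linear":[0,0,0],"twist":-6.4}]' 30
python3 go.py 660.6 22 190 6.1 660.6 22 99
```

```text
time: 31.4
position: [0.477, 0.3309, 0.0363]
tool_rot: [0.783, 0.623, 0.001, 0.0]
ft_force: [0.2, -0.0, 0.4]
grip_width: 0.0435
grip_force: 0.0
time: 31.98
position: [0.4763, 0.3306, 0.0354]
tool_rot: [0.783, 0.623, -0.0, -0.0]
ft_force: [-0.3, 1.1, 1.3]
grip_width: 0.012
grip_force: 30.0
pos [476.3 330.6  35.4] yawY -12.99 tilt [-1.e-01 -0.e+00 -1.e+03] w 12.0 F [-0.3  1.1  1.3]
twist 0.01
to [475.5, 330.5, 35.0] shift [-0.02 -0.08  0.04] rows>= 1
time: 32.98
position: [0.4752, 0.33, 0.1889]
tool_rot: [0.666, 0.746, -0.002, -0.001]
ft_force: [-0.2, -0.2, -3.5]
grip_width: 0.0122
grip_force: 30.0
pos [475.2 330.  188.9] yawY 6.52 tilt [   -3.     -1.4 -1000. ] w 12.2 F [-0.2 -0.2 -3.5]
twist 0.42
to [660.6, 22.0, 190.0] shift [-32.6   15.17  -0.11] rows>= 9
to [660.6, 22.0, 99.0] shift [0.  0.  9.1] rows>= 3
```

```bash

python3 -m pendant '[{"jaw":0,"linear":[0,0,-1.5],"twist":0.3},{"jaw":0,"linear":[-1.25,0.6,-1.5],"twist":0},{"jaw":0,"linear":[-2.5,1.16,0],"twist":0},{"jaw":0,"linear":[-3,1.4,0],"twist":0},{"jaw":0,"linear":[-3,1.4,0],"twist":0},{"jaw":0,"linear":[-3,1.4,0],"twist":0},{"jaw":0,"linear":[-3,1.4,0],"twist":0},{"jaw":0,"linear":[-3,1.4,0],"twist":0},{"jaw":0,"linear":[-3,1.4,0],"twist":0},{"jaw":0,"linear":[-3,1.4,0],"twist":0},{"jaw":0,"linear":[-3,1.4,0],"twist":0},{"jaw":0,"linear":[-2.5,1.16,0],"twist":0}]' 30
python3 -m pendant '[{"jaw":0,"linear":[-1.35,0.6,0],"twist":0},{"jaw":0,"linear":[0,0,0],"twist":0},{"jaw":0,"linear":[0,0,1.5],"twist":0},{"jaw":0,"linear":[0,0,2],"twist":0},{"jaw":0,"linear":[0,0,2],"twist":0},{"jaw":0,"linear":[0,0,1.5],"twist":0},{"jaw":0,"linear":[0,0,0],"twist":0},{"jaw":0,"linear":[0,0,0],"twist":0},{"jaw":0,"linear":[0,0,0],"twist":0},{"jaw":0,"linear":[0,0,0],"twist":0}]' 30
python3 go.py 660.6 22 125 6.1 660.6 22 99.4
```

```text
time: 33.98
position: [0.6479, 0.0419, 0.2182]
tool_rot: [0.67, 0.742, -0.001, -0.001]
ft_force: [0.5, -0.3, -2.0]
grip_width: 0.0116
grip_force: 30.0
time: 34.82
position: [0.6559, 0.0319, 0.1517]
tool_rot: [0.67, 0.743, 0.001, 0.001]
ft_force: [-0.2, -0.4, -2.9]
grip_width: 0.0114
grip_force: 30.0
pos [655.9  31.9 151.7] yawY 5.94 tilt [ 2.3e+00 -1.0e-01 -1.0e+03] w 11.4 F [-0.2 -0.4 -2.9]
twist -0.16
to [660.6, 22.0, 125.0] shift [-1.04  0.36  2.67] rows>= 1
to [660.6, 22.0, 99.4] shift [0.   0.   2.56] rows>= 1
```

Move over the tub with the lip about 20 mm above the rim and measure the lid.

```bash

python3 -m pendant '[{"jaw":0,"linear":[-0.5,0.2,0.5],"twist":-0.2},{"jaw":0,"linear":[-0.54,0.16,1],"twist":0},{"jaw":0,"linear":[0,0,0.6],"twist":0},{"jaw":0,"linear":[0,0,0],"twist":0},{"jaw":0,"linear":[0,0,0],"twist":0},{"jaw":0,"linear":[0,0,0],"twist":0},{"jaw":0,"linear":[0,0,0],"twist":0}]' 30
python3 go.py 660.6 22 115 6.1 660.6 22 99.4
python3 - <<'E'
from m import *
for n in('top','scene'):
    d=cap(n);Q=cloud(d);zz=Q[...,2];ok=d['depth']>.3;col=d['color'].astype(int)
    w=ok&(Q[...,0]>.5)&(Q[...,0]<.82)&(Q[...,1]>-.12)&(Q[...,1]<.17)&(col.mean(-1)>120)
    rect(Q,w&(zz>.094)&(zz<.118),'lid'+n)
cv2.imwrite('pics/s7.png',cv2.resize(d['color'][170:320,150:350],(800,600)))
E
```

```text
time: 35.4
position: [0.6601, 0.0215, 0.1295]
tool_rot: [0.668, 0.744, 0.0, 0.0]
ft_force: [-0.6, -0.5, -2.1]
grip_width: 0.0116
grip_force: 30.0
pos [660.1  21.5 129.5] yawY 6.1 tilt [ 4.e-01  0.e+00 -1.e+03] w 11.6 F [-0.6 -0.5 -2.1]
twist 0.0
to [660.6, 22.0, 115.0] shift [0.05 0.06 1.45] rows>= 1
to [660.6, 22.0, 99.4] shift [0.   0.   1.56] rows>= 1
lidtop: c=[659.8  15.3] size=[216.1 141.8] longaxis=6.0 z50=108.3 zmax=113.6 mean=[633.6 -17.1 108.3] n=1686
lidscene: c=[660.5  22.4] size=[217.3 158.2] longaxis=5.5 z50=106.4 zmax=109.9 mean=[673.   37.1 106.4] n=2225
```

View pics/s7.png

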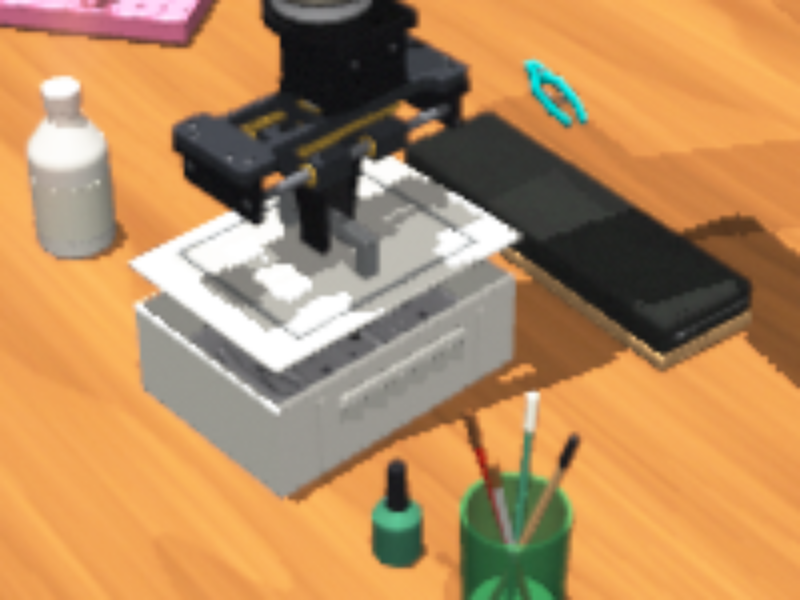

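The lid is level and aligned over the tub (lid corners (130,262), (520,238), (285,365); scene fit within 1 mm of the tub's). Lower it.

```bash

python3 -m pendant '[{"jaw":0,"linear":[0,0,0.6],"twist":0},{"jaw":0,"linear":[0,0,0.7],"twist":0},{"jaw":0,"linear":[0,0,0.5],"twist":0},{"jaw":0,"linear":[0,0,0.3],"twist":0},{"jaw":0,"linear":[0,0,0.2],"twist":0},{"jaw":0,"linear":[0,0,0.2],"twist":0},{"jaw":0,"linear":[0,0,0.2],"twist":0},{"jaw":0,"linear":[0,0,0.1],"twist":0},{"jaw":0,"linear":[0,0,0],"twist":0},{"jaw":0,"linear":[0,0,0],"twist":0},{"jaw":0,"linear":[0,0,0],"twist":0}]' 30
python3 -m pendant '[{"jaw":0,"linear":[0,0,0.1],"twist":0},{"jaw":0,"linear":[0,0,0.1],"twist":0},{"jaw":0,"linear":[0,0,0],"twist":0},{"jaw":0,"linear":[0,0,0],"twist":0}]' 30
python3 go.py 660.6 22 99.4 6.1
```

```text
time: 36.42
position: [0.6601, 0.0214, 0.1016]
tool_rot: [0.668, 0.744, 0.0, 0.0]
ft_force: [-0.8, -0.3, -2.4]
grip_width: 0.0116
grip_force: 30.0
time: 36.75
position: [0.6601, 0.0214, 0.0994]
tool_rot: [0.668, 0.744, 0.0, 0.0]
ft_force: [-0.4, 0.5, -1.2]
grip_width: 0.0112
grip_force: 30.0
pos [660.1  21.4  99.4] yawY 6.1 tilt [ 3.e-01 -0.e+00 -1.e+03] w 11.2 F [-0.4  0.5 -1.2]
twist 0.0
to [660.6, 22.0, 99.4] shift [0.06 0.06 0.  ] rows>= 1
```

```bash

python3 -m pendant '[{"jaw":0,"linear":[0,0,0.05],"twist":0},{"jaw":0,"linear":[0,0,0.05],"twist":0},{"jaw":0,"linear":[0,0,0],"twist":0},{"jaw":0,"linear":[0,0,0],"twist":0}]' 30
python3 go.py 660.6 22 99.4 6.1
```

```text
time: 37.08
position: [0.6601, 0.0214, 0.0994]
tool_rot: [0.668, 0.744, 0.0, 0.0]
ft_force: [-1.8, 0.3, 5.5]
grip_width: 0.0114
grip_force: 30.0
pos [660.1  21.4  99.4] yawY 6.11 tilt [ 6.e-01 -2.e-01 -1.e+03] w 11.4 F [-1.8  0.3  5.5]
twist 0.01
to [660.6, 22.0, 99.4] shift [ 0.05  0.06 -0.  ] rows>= 1
```

Seated (z stops, contact force rises at the predicted 99.4 mm). Release, retreat, check.

```bash

python3 -m pendant '[{"jaw":0.3,"linear":[0,0,0],"twist":0},{"jaw":0.4,"linear":[0,0,0],"twist":0},{"jaw":0.4,"linear":[0,0,0],"twist":0},{"jaw":0.4,"linear":[0,0,0],"twist":0},{"jaw":0.4,"linear":[0,0,-0.5],"twist":0},{"jaw":0.4,"linear":[0,0,-1],"twist":0},{"jaw":0.4,"linear":[0,0,-2],"twist":0},{"jaw":0.4,"linear":[0,0,-3],"twist":0},{"jaw":0.4,"linear":[0,0,-3],"twist":0},{"jaw":0.4,"linear":[0,0,-2],"twist":0},{"jaw":0.4,"linear":[0,0,-1],"twist":0},{"jaw":0.4,"linear":[0,0,0],"twist":0}]' 30
python3 -m pendant '[{"jaw":0.4,"linear":[0,-2.5,0],"twist":0},{"jaw":0.4,"linear":[0,-2.5,0],"twist":0},{"jaw":0.4,"linear":[0,-2.5,0],"twist":0},{"jaw":0.4,"linear":[0,-2.5,0],"twist":0},{"jaw":0.4,"linear":[0,-2.5,0],"twist":0},{"jaw":0.4,"linear":[0,-2.5,0],"twist":0},{"jaw":0.4,"linear":[0,-2.5,0],"twist":0},{"jaw":0.4,"linear":[0,-2.5,0],"twist":0},{"jaw":0.4,"linear":[0,0,0],"twist":0},{"jaw":0.4,"linear":[0,0,0],"twist":0}]' 30
python3 - <<'E'
from m import *
for n in('top','scene'):
    d=cap(n);Q=cloud(d);zz=Q[...,2];ok=d['depth']>.3;col=d['color'].astype(int)
    w=ok&(Q[...,0]>.53)&(Q[...,0]<.79)&(Q[...,1]>-.08)&(Q[...,1]<.13)&(col.mean(-1)>100)
    m=w&(zz>.072)&(zz<.084);rect(Q,m,'lid'+n)
    p=Q[m];A=np.c_[p[:,:2]-p[:,:2].mean(0),np.ones(len(p))];print('plane slope, z mm',(np.linalg.lstsq(A,p[:,2],rcond=None)[0]*1000).round(1))
cv2.imwrite('pics/s8.png',cv2.resize(d['color'][150:345,130:390],(800,600)))
E
```

```text
time: 38.08
position: [0.6617, 0.0213, 0.2272]
tool_rot: [0.668, 0.744, 0.002, 0.003]
ft_force: [0.3, 0.3, -0.1]
grip_width: 0.0348
grip_force: 0.0
time: 38.92
position: [0.4591, 0.0004, 0.2224]
tool_rot: [0.669, 0.744, -0.001, -0.001]
ft_force: [-0.1, -0.4, 0.5]
grip_width: 0.0349
grip_force: 0.0
lidtop: c=[659.3  21.5] size=[216.2 154.2] longaxis=6.1 z50=78.3 zmax=83.1 mean=[683.6  16.6  78.3] n=2872
plane slope, z mm [ 0.7 -0.8 78.3]
lidscene: c=[659.9  21.9] size=[217.1 158.1] longaxis=6.2 z50=76.3 zmax=79.6 mean=[667.6  28.8  76.3] n=2572
plane slope, z mm [ 0.5 -0.8 76.3]
```

View pics/s8.png

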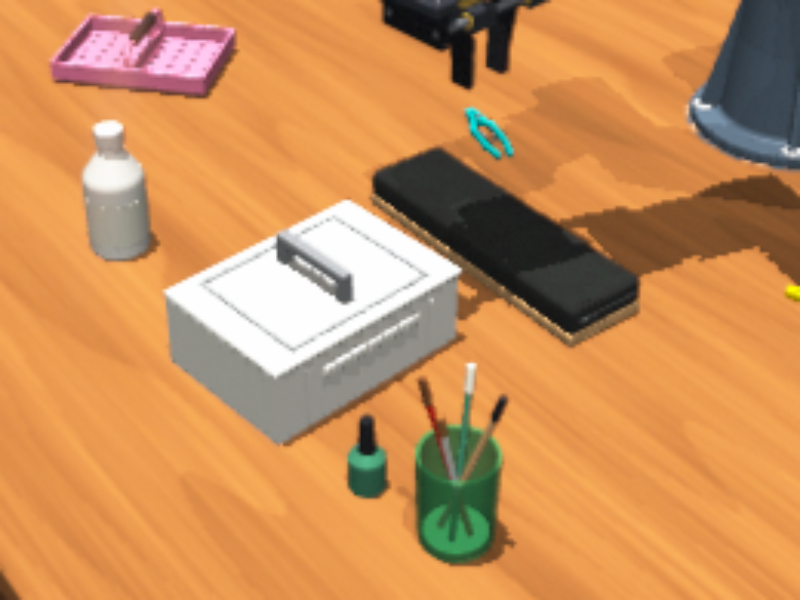

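The lid lies level and fully home (corners (167,292), (460,268), (277,375); top at about 77 mm), bystanders standing as before.

```bash
python3 -c "
from rig import robot
print(robot.hand_in())"
```

```text
the job is handed in; nothing more can be done
None
```

The job is done and handed in at about 39 s: the basket is seated flat in the tub, the nippers (far) and clipper (near) lie flat in separate compartments, the lid is fully home, and the bystanders were left untouched.

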